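# Scrub the laundry measuring cups and log the job

## Task

Two or three measuring cups stand on the laundry counter. Take the bottle brush from its pot and scrub them in order of height, the tallest first: in each cup push the brush right down to the bottom, draw it up towards the mouth and push it right down again. Then put the brush back upright in its pot, stand all the cups upright side by side on the black drying mat, and last of all swing the tally counter's lever fully to its stop and let it spring back; leave the detergent bottle, the jar and the soap tin where they are.

Things in the scene. Friction and masses are not known exactly. Their poses are not given: they have to be found in the camera images.
- cup_tall: the tall white plastic measuring cup, a straight open-topped cylinder without handle, 66 mm outer diameter, 105 mm high, walls 4 mm thick, inner floor 10 mm above its underside, 180 g, stands loose on the counter; may be absent. Origin: centre of its underside; z up through its mouth
- cup_mid: the middle white plastic measuring cup, a straight open-topped cylinder without handle, 62 mm outer diameter, 85 mm high, walls 4 mm thick, inner floor 10 mm above its underside, 180 g, stands loose on the counter; may be absent. Origin: centre of its underside; z up through its mouth
- cup_short: the short white plastic measuring cup, a straight open-topped cylinder without handle, 58 mm outer diameter, 65 mm high, walls 4 mm thick, inner floor 10 mm above its underside, 180 g, stands loose on the counter; may be absent. Origin: centre of its underside; z up through its mouth
- brush: rigid bottle brush, 200 mm long, 100 g, standing head down in the pot: grey cylindrical bristle head 28 mm in diameter from 0 to 70 mm, steel stem 9 mm thick, white square handle 22 x 22 mm from 134 to 200 mm. Origin: centre of the flat lower end of the head (the tip); z points along the brush to the handle; x and y are square to the handle's faces
- brush_handle (a point): point on the brush's axis inside the handle, 170 mm above the tip, a good height to grip; same axes as the brush
- pot: fixed white round brush pot, 54 mm outer diameter (a 72 mm foot ring 5 mm high), 80 mm high, walls 4 mm, bore 46 mm, inner floor 6 mm above its underside. Origin: centre of its underside on the counter
- pot_floor (a point): centre of the pot's inner floor, where the tip of the brush stands
- mat: fixed flat black rubber drying mat, 170 mm (its x) by 340 mm (its y), 6 mm thick. Origin: centre of its underside; its top is 6 mm higher
- tally_pivot (a point): on the top face of the fixed white tally counter (a box 110 x 100 mm, 50 mm high, its centre 20 mm from here along this point's x): the upright axis of the lever
- tally_lever (a joint): angle of the tally counter's sprung steel lever: 0 at rest, 1.0 rad at its stop, growing clockwise seen from above. At 0 the arm points 0.5 rad to the left (counter-clockwise) of the x axis of point tally_pivot, at the stop 0.5 rad to the right. A spring brings it back in about a second; 1 N at the peg starts it, 2.5 N holds it at the stop
- tally_peg (a point): on the axis of the upright black peg on the end of the lever's arm (85 mm from the pivot): 12 mm in diameter, its top 101 mm above the counter, this point 84 mm above it; the arm's top is 62 mm above the counter
- detergent: bystander: closed white detergent bottle, 84 mm in diameter, 210 mm high, 0.9 kg; origin at the centre of its underside
- pods: bystander: closed clear jar, 90 mm in diameter, 110 mm high, 0.6 kg; origin at the centre of its underside
- soap_tin: bystander: flat metal soap tin 100 x 70 x 35 mm, 0.4 kg; origin at the centre of its underside
There are look-alikes about, which are no part of the job. What is shaped like the pot but orange or red is not meant.

How it is judged:
By the outcome, as a careful person would: the job done as asked, in the order asked, and still so for the second after the job is handed in, with the robot touching nothing.
Of cup_tall, cup_mid, cup_short only 2 to 3 are there at a start; the rules pass over those that are not, and their reading is None.
At some moment in a run one of cup_tall, cup_mid, cup_short may be knocked a few centimetres aside while the robot is not near it.
It also fails if it takes over 210 s, if anything falls off the work surface, if the arm or the gripper's body presses on something with over 40 N, if the wrist force passes 120 N, or if a joint passes its speed limit or range.

## Robot

A 6-joint arm with a two-finger parallel gripper is mounted at the origin on the work surface. World frame = base frame: x ahead of the robot, y to its left, z up, the work surface at z = 0. Lengths are in m, angles in rad, forces in N, time in s.
With the tool pointing down it reaches from about 0.275 to 0.825 m from the base axis. Payload 4.9 kg.
Tool frame: the origin (TCP) lies midway between the tips of the shut fingers; the grasp point (between the pads) lies behind it (env.tcp_to_grasp is the z of the grasp point in the tool frame, in m); z points along the fingers, y is the line along which they close (so a half turn about z gives the same grasp; the last joint's range is limited). The gripper opens to 85 mm and grips with 20 to 120 N. Pads are 22 mm wide; open, the fingers measure 114 mm over their backs; the gripper's body (76 mm by 85 mm) begins 54 mm behind the grasp point. The pads swing forward as they close: fully open they stand 13 mm farther back than shut.
Start: joints at [1.084, 0.326, -0.193, 1.052, 0, 1.437], TCP at [0.19, 0.516, 0.231] pointing down, gripper open.
Joint ranges: [-2.65, 2.65], [-0.97, 1.79], [-1.3, 1.35], [-1.93, 2.1], [-1.47, 1.37], [-3.14, 3.14]. Speed limits (rad/s): [2.57, 2.57, 3.14, 3.14, 3.14, 3.14].

## Interface

Orientations are given as a unit quaternion [x, y, z, w].
In Python, from cell import env, eyes gives the robot as it stands.
- The arm moves only by the tool send_rows, never from a script. Its argument "deltas" is one flat list of numbers, 6 for each row, row after row: the shift along the tool's x, y, z normalised to -1 to 1, where 1 is 50 mm, then the turn, a rotation vector about the tool's x, y, z normalised to -1 to 1, where 1 is 180 degrees. In form: [tx, ty, tz, wx, wy, wz, tx, ty, tz, wx, wy, wz, ...]. A call has 1 to 10 rows; each row shifts and turns the commanded pose from where the row before left it, along the tool's axes as they then stand; what a row does not reach is not made up. A row lasts 1/8 s, in which the tool goes at most 62.5 mm and 10.7 degrees, less where a joint would pass 70% of its speed; a pose out of reach is approached as far as the arm can. A call with a number of a shift or a turn outside -1 to 1 is refused whole. A call with a gripper value outside its range is refused whole. "gripper" is the opening, from -1 (shut) to 1 (fully open), set as the call begins (left out, the last holds). The fingers move at their own pace and stop on an object; the grip force is fixed at half the most. Time passes only in rows, so rows that do not move let the fingers close. It gives the time, the measured TCP pose, the force, the opening and the grip force at its end, in the units of the state.
- env.observe(): the state, without advancing time (a new reading comes with each control period).
- eyes.snapshot(name): name is "side" or "top"; returns a dict with "frame" (420x560x3 uint8, red, green, blue), "mtx" (3x3 intrinsics, pixels), "D" ([k1, k2, p1, p2, k3] as OpenCV has them; the pictures are not rectified), "cam_to_world" (4x4, takes a point from camera to world coordinates). Camera axes: x right, y up, looking along -z (the intrinsics and any distortion apply to the point x, -y, -z); pixel columns grow to the right and rows downward; lengths in m; the calibration is good to about 2 mm. A picture is of the moment at which its call begins. There is no depth.
- env.sign_off(): hands the job in; it is judged then, once.
The state is a dict: "time": time; "joints": joint angles; "joint_vel": joint speeds; "effort": joint torques, N m; "tool_pos": TCP position; "orientation": TCP orientation; "contact_force": force on the tool from outside, world axes, zero at the start; "moment": the same for the moment, N m; "opening": opening from 0.0 (shut) to 1.0 (fully open); "grasp_force": force on a finger pad.
Only numpy, scipy, OpenCV 4.12 (cv2) and the standard library are available. Lean on these libraries where they do the work, as an engineer would, in place of code of your own. Each camera call takes 0.05 s, during which the arm holds its last target. There are 200 camera calls.

## Working session

There is one attempt and no reset: what is moved stays moved. The work goes in short steps, Python scripts to look and compute and a tool call to move; the robot and the scene stay as the last step left them, time stands still between calls to the robot, and variables do not carry over. Pictures are saved under pics/ and viewed, at most 14 in all, crops included, and the job is handed in when it is done.

Besides the shell and the picture viewer there is one more tool, called after "Request:" by a JSON object that holds its "method" and its "body". send_rows: Moves the arm, as the interface text tells. Scaled input: -1 to 1 covers 50 mm each way for a shift and 180 degrees each way for a turn. Its arguments: {"type":"object","properties":{"deltas":{"type":"array"},"gripper":{"type":"number"}},"required":["deltas"]}

```bash
ls; mkdir -p pics
python3 - <<'E'
from cell import env, eyes
import cv2,pickle
d={}
for n in("top","side"):
    s=eyes.snapshot(n); d[n]=s
    cv2.imwrite(f"pics/{n}0.png",cv2.resize(s["frame"][:,:,::-1],(784,588)))
    print(n,s["mtx"].tolist(),s["D"],s["cam_to_world"].round(3).tolist())
pickle.dump(d,open("s0.pkl","wb"))
o=env.observe();print(o["time"],o["tool_pos"],o["orientation"],env.tcp_to_grasp)
E
```

```text
pics
top [[526.2713190147655, 0.0, 274.90481245017077], [0.0, 526.2713190147655, 209.75668837649093], [0.0, 0.0, 1.0]] [-0.08016351  0.          0.          0.          0.        ] [[0.022, 0.999, -0.043, 0.477], [-1.0, 0.021, -0.013, -0.028], [-0.012, 0.043, 0.999, 1.847], [0.0, 0.0, 0.0, 1.0]]
side [[464.1591759403387, 0.0, 280.56094242517025], [0.0, 464.1591759403387, 205.8186020001629], [0.0, 0.0, 1.0]] [0.02015749 0.         0.         0.         0.        ] [[0.746, 0.394, -0.537, -0.126], [-0.666, 0.436, -0.606, -0.783], [-0.005, 0.809, 0.587, 0.858], [0.0, 0.0, 0.0, 1.0]]
0.1 [0.18977772 0.51566886 0.23058049] [ 1.75478755e-01  9.84482904e-01 -7.50467142e-04 -2.36085707e-04] -0.0187
```

View pics/top0.png

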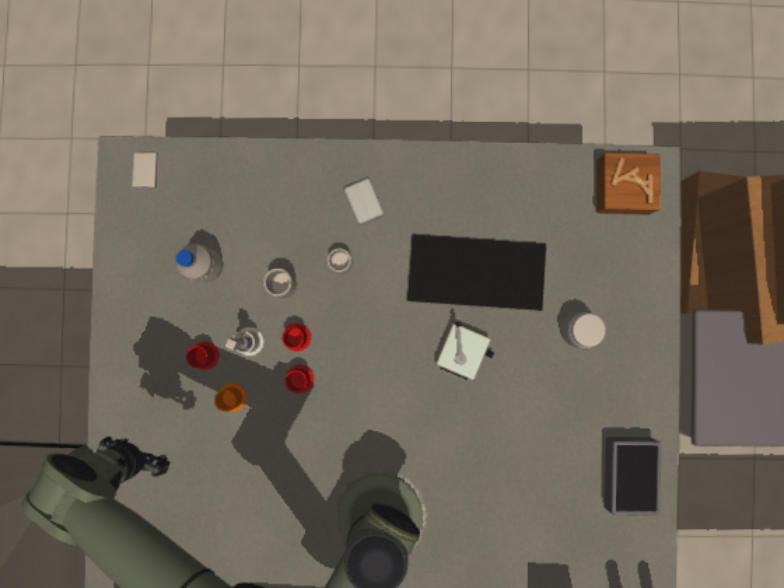

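View pics/side0.png

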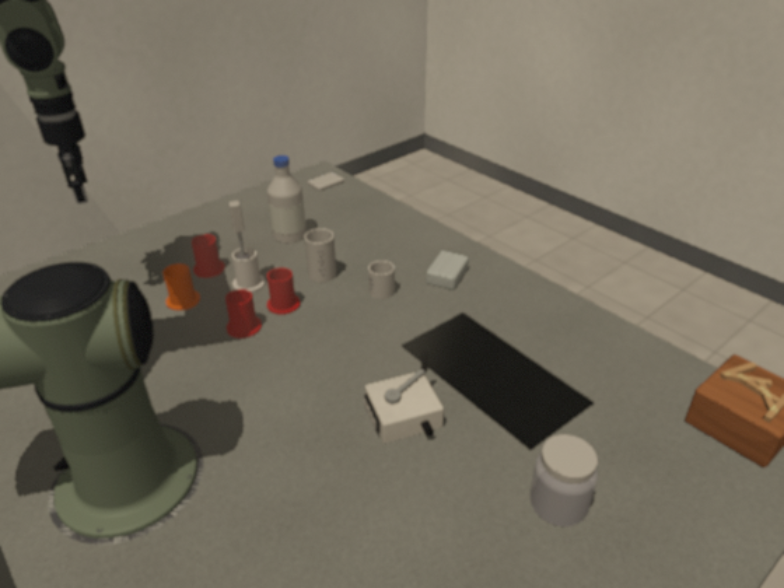

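```bash
cat > h.py <<'E'
import numpy as np,cv2
from scipy.spatial.transform import Rotation as R
def ray(s,px,z):
    u=cv2.undistortPoints(np.array([[px]],float),s["mtx"],s["D"])[0,0]
    M=s["cam_to_world"];d=M[:3,:3]@np.array([u[0],-u[1],-1]);o=M[:3,3]
    return (o+d*(z-o[2])/d[2])
def proj(s,P):
    P=np.atleast_2d(P).astype(float);M=s["cam_to_world"];c=(P-M[:3,3])@M[:3,:3]
    c=c*[1,-1,-1]
    return cv2.projectPoints(c,np.zeros(3),np.zeros(3),s["mtx"],s["D"])[0][:,0]
def circ(x,y,z,r,n=60):
    t=np.linspace(0,2*np.pi,n);return np.c_[x+r*np.cos(t),y+r*np.sin(t),0*t+z]
def crop(s,x0,y0,x1,y1,k,name,curves=()):
    im=cv2.resize(s["frame"][y0:y1,x0:x1,::-1],None,fx=k,fy=k,interpolation=cv2.INTER_CUBIC)
    for P in curves:
        p=((proj(s,P)-[x0,y0]+.5)*k-.5).round().astype(int);cv2.polylines(im,[p],False,(0,255,0),1)
    cv2.imwrite("pics/"+name,im)
E
python3 - <<'E'
from h import *;import pickle
d=pickle.load(open("s0.pkl","rb"));t=d["top"]
k=5/7
f=lambda u,v,z:ray(t,(u*k,v*k),z).round(4)
print("tall",f(278,282,.105),"short",f(339,260,.065),f(339,260,.085),"pot",f(248,342,.08),"handle",f(231,344,.206))
print("mat",[f(*p,.006) for p in((413,235),(546,243),(543,310),(408,301))])
print("pivot",f(460,358,.06),"peg",f(453,314,.101))
print("tally",[f(*p,.05) for p in((456,324),(491,338),(472,378),(438,364))])
crop(t,130,175,270,290,5,"c1.png")
crop(t,285,160,400,280,5,"c2.png")
E
```

```text
tall [0.5738 0.2499 0.105 ] short [0.6326 0.109  0.065 ] [0.6308 0.1075 0.085 ] pot [0.4291 0.3226 0.08  ] handle [0.4271 0.3358 0.206 ]
mat [array([ 0.7045, -0.0708,  0.006 ]), array([ 0.6916, -0.4054,  0.006 ]), array([ 0.5231, -0.3998,  0.006 ]), array([ 0.5385, -0.0615,  0.006 ])]
pivot [ 0.4014 -0.1892  0.06  ] peg [ 0.5068 -0.167   0.101 ]
tally [array([ 0.4834, -0.1788,  0.05  ]), array([ 0.4511, -0.2647,  0.05  ]), array([ 0.353 , -0.2202,  0.05  ]), array([ 0.3853, -0.1368,  0.05  ])]
```

View pics/c1.png

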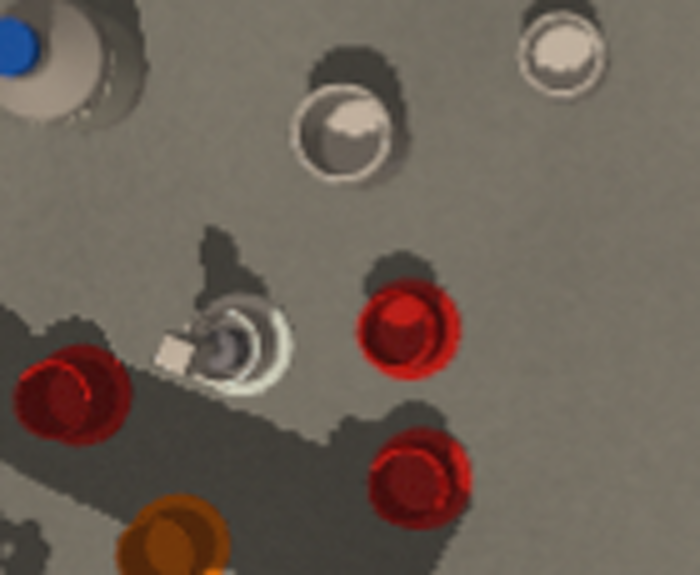

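View pics/c2.png

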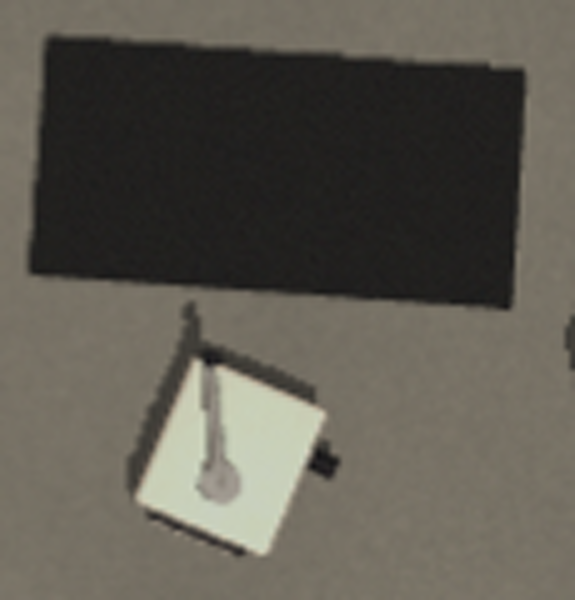

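```bash
cat >> h.py <<'E'
def tri(a,pa,b,pb):
    o1=a["cam_to_world"][:3,3];o2=b["cam_to_world"][:3,3]
    d1=ray(a,pa,0)-o1;d2=ray(b,pb,0)-o2
    A=np.c_[d1,-d2];s=np.linalg.lstsq(A,o2-o1,rcond=None)[0]
    p,q=o1+s[0]*d1,o2+s[1]*d2
    return (p+q)/2,np.linalg.norm(p-q)
def sq(x,y,z,h,yaw):
    a=np.radians(yaw+45+90*np.arange(5));return np.c_[x+h*2**.5*np.cos(a),y+h*2**.5*np.sin(a),0*a+z]
E
python3 - <<'E'
from h import *;import pickle
d=pickle.load(open("s0.pkl","rb"));t,s=d["top"],d["side"]
c=lambda u,v:((u+.5)/5+130-.5,(v+.5)/5+175-.5)
tall=ray(t,c(342,133),.105);sh=ray(t,c(562,54),.065);pot=ray(t,c(222,347),.08);foot=ray(t,c(241,345),.005);hd=ray(t,c(176,354),.206)
print(tall,sh,pot,foot,hd)
k=5/7;print(tri(t,c(176,354),s,(236*k,204.5*k)))
cur=[circ(*tall[:2],.105,.033),circ(*tall[:2],0,.033),circ(*sh[:2],.065,.029),circ(*sh[:2],0,.029),circ(*pot[:2],.08,.027),circ(*foot[:2],.005,.036),sq(*hd[:2],.206,.011,-17),np.array([[*hd[:2],0.076],[*hd[:2],.2]])]
crop(s,105,130,305,240,4,"c3.png",cur)
crop(t,130,175,270,290,5,"c4.png",cur)
E
```

```text
[0.57451027 0.25185905 0.105     ] [0.63365549 0.10956265 0.065     ] [0.42980791 0.33328212 0.08      ] [0.42954791 0.33518328 0.005     ] [0.42806507 0.33648913 0.206     ]
(array([0.42856916, 0.33703381, 0.20178135]), np.float64(0.0014667564356966754))
```

View pics/c3.png

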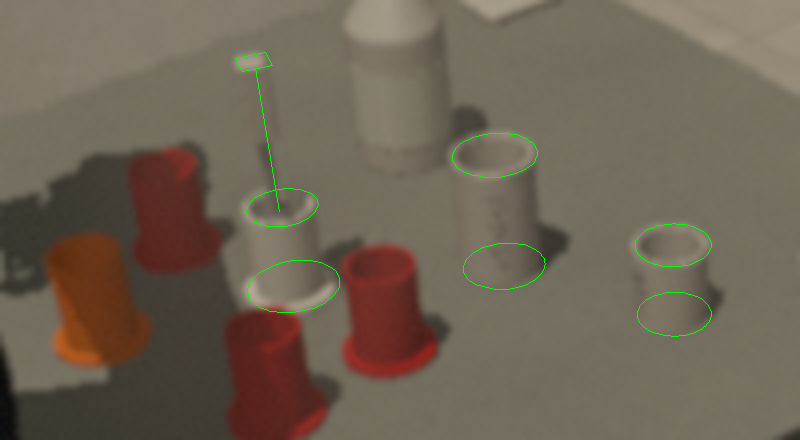

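View pics/c4.png

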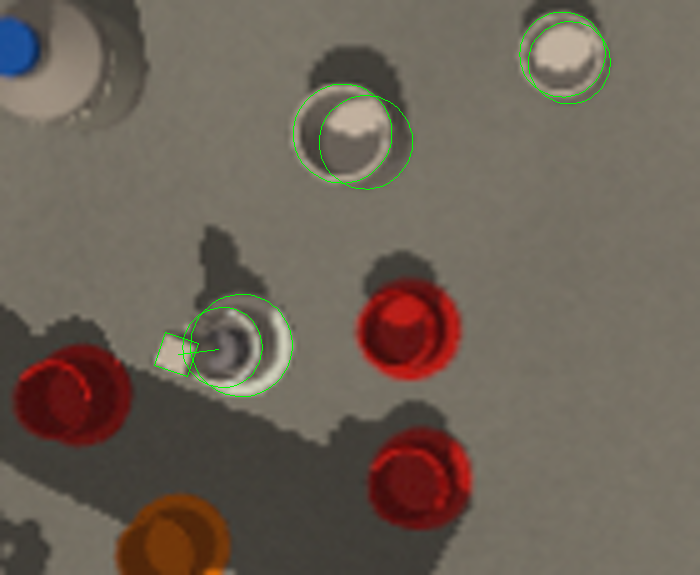

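```bash
cat > go.py <<'E'
# usage: go.py x y z [yaw_of_tool_y_deg]
import sys;from cell import env;from h import *
o=env.observe();Rm=R.from_quat(o["orientation"]).as_matrix();p=np.array(o["tool_pos"])
print("t",round(o["time"],2),"tcp",p.round(4),"yaw_y",np.degrees(np.arctan2(Rm[1,1],Rm[0,1])).round(2),"z",Rm[:,2].round(4),"op",round(o["opening"],3),"gf",round(o["grasp_force"],1),"F",np.round(o["contact_force"],1),"j",np.round(o["joints"],2))
if len(sys.argv)>3:
    g=np.array([float(a) for a in sys.argv[1:4]])
    y=np.radians(float(sys.argv[4])) if len(sys.argv)>4 else np.arctan2(Rm[1,1],Rm[0,1])
    T=np.c_[[-np.sin(y),np.cos(y),0],[np.cos(y),np.sin(y),0],[0,0,-1]]
    if np.linalg.det(T)<0:T[:,0]*=-1
    print("shift/50mm (tool axes now)",(Rm.T@(g-p)/.05).round(3),"turn/180",(R.from_matrix(Rm.T@T).as_rotvec()/np.pi).round(4))
E
python3 go.py 0.428 0.3365 0.25 73
python3 - <<'E'
from h import *;import pickle
t=pickle.load(open("s0.pkl","rb"))["top"];k=5/7
print("det",ray(t,(185*k,258*k),.21),"pods",ray(t,(588*k,331*k),.11))
E
```

```text
t 0.1 tcp [0.1898 0.5157 0.2306] yaw_y 69.79 z [-7.0e-04 -1.4e-03 -1.0e+00] op 0.999 gf 0.0 F [0.7 0.2 0.7] j [ 1.08  0.33 -0.19  1.05 -0.    1.44]
shift/50mm (tool axes now) [-5.709 -1.717 -0.387] turn/180 [-0.0005 -0.0001 -0.0179]
det [0.61772755 0.44540738 0.21      ] pods [ 0.47301797 -0.48634664  0.11      ]
```

Request:
{"method": "send_rows", "body": {"deltas": [-0.634, -0.191, -0.043, 0, 0, 0, -0.634, -0.191, -0.043, 0, 0, 0, -0.634, -0.191, -0.043, 0, 0, 0, -0.634, -0.191, -0.043, 0, 0, 0, -0.634, -0.191, -0.043, 0, 0, 0, -0.634, -0.191, -0.043, 0, 0, 0, -0.634, -0.191, -0.043, 0, 0, 0, -0.634, -0.191, -0.043, 0, 0, 0, -0.634, -0.191, -0.043, 0, 0, 0, 0, 0, 0, 0, 0, -0.018], "gripper": 1}}

```text
time: 1.35
tool_pos: [0.4297, 0.3355, 0.2502]
orientation: [0.148, 0.989, -0.0, 0.0]
contact_force: [0.2, 0.3, -0.3]
opening: 0.998
grasp_force: 0.0
```

```bash
python3 go.py 0.428 0.3365 0.157 73
```

```text
t 1.35 tcp [0.4297 0.3355 0.2502] yaw_y 72.93 z [-0.e+00 -5.e-04 -1.e+00] op 0.998 gf 0.0 F [ 0.2  0.3 -0.3] j [ 0.53  0.31 -0.17  1.09 -0.    0.83]
shift/50mm (tool axes now) [0.039 0.011 1.865] turn/180 [-0.0002  0.     -0.0004]
```

Request:
{"method": "send_rows", "body": {"deltas": [0.02, 0.005, 0.31, 0, 0, 0, 0.02, 0.005, 0.31, 0, 0, 0, 0, 0, 0.31, 0, 0, 0, 0, 0, 0.31, 0, 0, 0, 0, 0, 0.31, 0, 0, 0, 0, 0, 0.31, 0, 0, 0, 0, 0, 0, 0, 0, 0, 0, 0, 0, 0, 0, 0]}}

```text
time: 2.35
tool_pos: [0.4266, 0.3381, 0.1579]
orientation: [0.148, 0.989, 0.0, 0.0]
contact_force: [0.1, -0.1, 0.2]
opening: 1.004
grasp_force: 0.0
```

Request:
{"method": "send_rows", "body": {"deltas": [0, 0, 0, 0, 0, 0, 0, 0, 0, 0, 0, 0, 0, 0, 0, 0, 0, 0, 0, 0, 0, 0, 0, 0, 0, 0, 0, 0, 0, 0, 0, 0, 0, 0, 0, 0, 0, 0, 0, 0, 0, 0, 0, 0, 0, 0, 0, 0], "gripper": -1}}

```text
time: 3.35
tool_pos: [0.4266, 0.3383, 0.158]
orientation: [0.148, 0.989, 0.0, 0.0]
contact_force: [-1.1, 1.1, 4.6]
opening: 0.251
grasp_force: 59.3
```

```bash
python3 go.py 0.428 0.3365 0.28 73
```

```text
t 3.35 tcp [0.4266 0.3383 0.158 ] yaw_y 73.03 z [ 7.e-04  7.e-04 -1.e+00] op 0.251 gf 59.3 F [-1.1  1.1  4.6] j [ 0.53  0.38 -0.32  0.87  0.    0.83]
shift/50mm (tool axes now) [-0.038 -0.024 -2.44 ] turn/180 [0.0003 0.0001 0.0002]
```

Request:
{"method": "send_rows", "body": {"deltas": [0, 0, -0.36, 0, 0, 0, 0, 0, -0.36, 0, 0, 0, 0, 0, -0.36, 0, 0, 0, 0, 0, -0.36, 0, 0, 0, 0, 0, -0.36, 0, 0, 0, 0, 0, -0.36, 0, 0, 0, 0, 0, -0.36, 0, 0, 0, 0, 0, -0.36, 0, 0, 0, 0, 0, 0, 0, 0, 0]}}

```text
time: 4.47
tool_pos: [0.4265, 0.3379, 0.3019]
orientation: [0.148, 0.989, -0.0, 0.0]
contact_force: [0.8, -0.0, -1.8]
opening: 0.257
grasp_force: 58.9
```

```bash
python3 go.py 0.5745 0.251 0.302
python3 - <<'E'
from h import *;from cell import env,eyes;import pickle
d={n:eyes.snapshot(n) for n in("top","side")};pickle.dump(d,open("s1.pkl","wb"))
p=np.array(env.observe()["tool_pos"]);t,s=d["top"],d["side"]
tip=p-[0,0,.152]
cur=[circ(.5745,.2519,.105,.033),circ(.6337,.1096,.065,.029),circ(*tip,.014),circ(*(tip+[0,0,.07]),.014)]
crop(t,130,170,270,290,4,"d1.png",cur);crop(s,105,70,305,240,3,"d2.png",cur)
a,b=cv2.imread("pics/d1.png"),cv2.imread("pics/d2.png")
b=cv2.resize(b,(600,510));im=np.zeros((510,1160,3),np.uint8);im[:480,:560]=a;im[:,560:]=b
cv2.imwrite("pics/d.png",cv2.resize(im,(800,352)))
E
```

```text
t 4.47 tcp [0.4265 0.3379 0.3019] yaw_y 73.02 z [ 7.e-04 -2.e-04 -1.e+00] op 0.257 gf 58.9 F [ 0.8 -0.  -1.8] j [ 0.53  0.28 -0.08  1.21 -0.    0.83]
shift/50mm (tool axes now) [-3.338e+00 -7.980e-01  1.000e-03] turn/180 [ 0.      0.0002 -0.    ]
```

View pics/d.png

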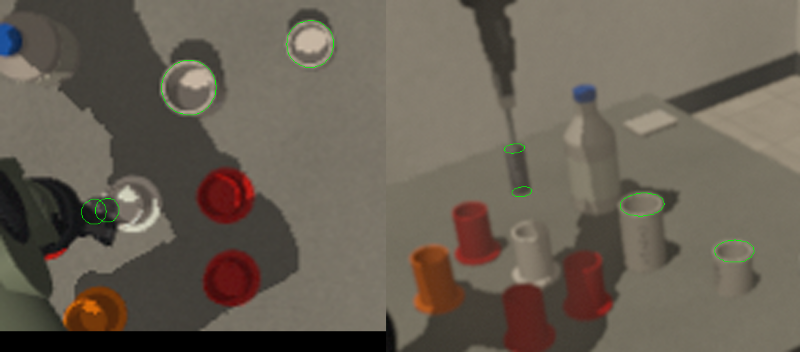

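Request:
{"method": "send_rows", "body": {"deltas": [-0.417, -0.1, 0, 0, 0, 0, -0.417, -0.1, 0, 0, 0, 0, -0.417, -0.1, 0, 0, 0, 0, -0.417, -0.1, 0, 0, 0, 0, -0.417, -0.1, 0, 0, 0, 0, -0.417, -0.1, 0, 0, 0, 0, -0.417, -0.1, 0, 0, 0, 0, -0.417, -0.1, 0, 0, 0, 0, 0, 0, 0, 0, 0, 0, 0, 0, 0, 0, 0, 0]}}

```text
time: 5.82
tool_pos: [0.5739, 0.2511, 0.3015]
orientation: [0.148, 0.989, 0.0, -0.0]
contact_force: [0.2, -0.1, -0.8]
opening: 0.252
grasp_force: 58.8
```

```bash
python3 go.py 0.5745 0.251 0.165;  python3 - <<'E'
from h import *;from cell import env,eyes
p=np.array(env.observe()["tool_pos"]);s=eyes.snapshot("side");tip=p-[0,0,.152]
cur=[circ(.5745,.2519,.105,.033),circ(.6337,.1096,.065,.029),circ(*tip,.014),circ(*(tip+[0,0,.07]),.014)]
crop(s,180,100,320,220,4,"e.png",cur)
E
```

```text
t 5.83 tcp [0.5739 0.2511 0.3015] yaw_y 73.03 z [-7.e-04  2.e-04 -1.e+00] op 0.252 gf 58.8 F [ 0.2 -0.1 -0.8] j [0.29 0.44 0.16 1.29 0.   0.59]
shift/50mm (tool axes now) [-1.300e-02  2.000e-03  2.729e+00] turn/180 [-0.     -0.0002 -0.    ]
```

View pics/e.png

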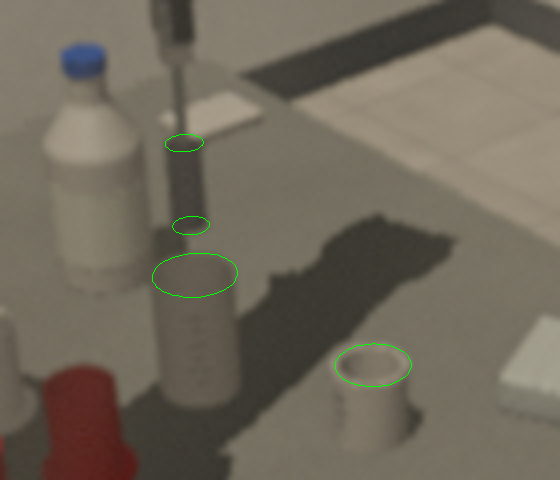

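Request:
{"method": "send_rows", "body": {"deltas": [-0.012, 0, 0.38, 0, 0, 0, 0, 0, 0.38, 0, 0, 0, 0, 0, 0.38, 0, 0, 0, 0, 0, 0.38, 0, 0, 0, 0, 0, 0.38, 0, 0, 0, 0, 0, 0.38, 0, 0, 0, 0, 0, 0.38, 0, 0, 0, 0, 0, 0.08, 0, 0, 0, 0, 0, 0.06, 0, 0, 0, 0, 0, 0, 0, 0, 0]}}

```text
time: 7.12
tool_pos: [0.5751, 0.2512, 0.1625]
orientation: [0.147, 0.989, 0.0, 0.001]
contact_force: [-0.2, 0.2, -0.9]
opening: 0.254
grasp_force: 58.9
```

```bash
python3 go.py 0.5745 0.251 0.165
```

```text
t 7.12 tcp [0.5751 0.2512 0.1625] yaw_y 73.04 z [ 1.3e-03  4.0e-04 -1.0e+00] op 0.254 gf 58.9 F [-0.2  0.2 -0.9] j [ 0.29  0.52 -0.08  0.97  0.    0.59]
shift/50mm (tool axes now) [ 0.011 -0.006 -0.051] turn/180 [ 0.0003  0.0003 -0.    ]
```

Request:
{"method": "send_rows", "body": {"deltas": [0, 0, 0.03, 0, 0, 0, 0, 0, 0.03, 0, 0, 0, 0, 0, 0, 0, 0, 0]}}

```text
time: 7.5
tool_pos: [0.5764, 0.2511, 0.1619]
orientation: [0.148, 0.989, 0.001, 0.002]
contact_force: [-1.8, -0.7, 10.7]
opening: 0.252
grasp_force: 58.2
```

Request:
{"method": "send_rows", "body": {"deltas": [0, 0, -0.35, 0, 0, 0, 0, 0, -0.35, 0, 0, 0, 0, 0, -0.35, 0, 0, 0, 0, 0, -0.35, 0, 0, 0, 0, 0, -0.1, 0, 0, 0, 0, 0, 0, 0, 0, 0, 0, 0, 0, 0, 0, 0]}}

```text
time: 8.38
tool_pos: [0.5743, 0.2507, 0.2328]
orientation: [0.148, 0.989, -0.0, -0.001]
contact_force: [0.8, 0.5, -1.5]
opening: 0.255
grasp_force: 59.1
```

Request:
{"method": "send_rows", "body": {"deltas": [0, 0, 0.3, 0, 0, 0, 0, 0, 0.3, 0, 0, 0, 0, 0, 0.3, 0, 0, 0, 0, 0, 0.3, 0, 0, 0, 0, 0, 0.15, 0, 0, 0, 0, 0, 0.1, 0, 0, 0, 0, 0, 0.05, 0, 0, 0, 0, 0, 0, 0, 0, 0, 0, 0, 0, 0, 0, 0]}}

```text
time: 9.5
tool_pos: [0.5758, 0.2511, 0.1619]
orientation: [0.148, 0.989, 0.001, 0.002]
contact_force: [-3.8, -1.1, 12.9]
opening: 0.249
grasp_force: 58.5
```

Request:
{"method": "send_rows", "body": {"deltas": [0, 0, -0.36, 0, 0, 0, 0, 0, -0.36, 0, 0, 0, 0, 0, -0.36, 0, 0, 0, 0, 0, -0.36, 0, 0, 0, 0, 0, -0.36, 0, 0, 0, 0, 0, -0.36, 0, 0, 0, 0, 0, -0.36, 0, 0, 0, 0, 0, -0.36, 0, 0, 0, 0, 0, 0, 0, 0, 0]}}

```text
time: 10.62
tool_pos: [0.5758, 0.2512, 0.3045]
orientation: [0.148, 0.989, 0.001, 0.002]
contact_force: [-0.1, -0.1, -1.8]
opening: 0.248
grasp_force: 59.0
```

```bash
python3 go.py 0.633 0.109 0.305;  python3 - <<'E'
from h import *;from cell import env,eyes;import pickle
t=eyes.snapshot("top")
s=eyes.snapshot("side")
o=pickle.load(open("s1.pkl","rb"))
def patch(a,P,r=14):
    u=proj(a,P)[0].round().astype(int);return u,u-r,u+r
for nm,P,rad in(("tall",[.5745,.2519,.05],.033),("short",[.6337,.1096,.03],.029)):
  for vn,a in(("top",t),("side",s)):
    b=o[vn];u=proj(a,P)[0].round().astype(int);m=14
    tpl=b["frame"][u[1]-m:u[1]+m,u[0]-m:u[0]+m];reg=a["frame"][u[1]-m-20:u[1]+m+20,u[0]-m-20:u[0]+m+20]
    r=cv2.minMaxLoc(cv2.matchTemplate(reg,tpl,cv2.TM_CCOEFF_NORMED));print(nm,vn,"shift px",r[3][0]-20,r[3][1]-20,round(r[1],2))
E
```

```text
t 10.62 tcp [0.5758 0.2512 0.3045] yaw_y 73.03 z [ 0.0038  0.0012 -1.    ] op 0.248 gf 59.0 F [-0.1 -0.1 -1.8] j [0.29 0.44 0.17 1.29 0.   0.59]
shift/50mm (tool axes now) [-1.925 -2.386 -0.009] turn/180 [ 0.0007  0.0011 -0.    ]
tall top shift px -11 14 0.4
tall side shift px 4 7 0.49
short top shift px 0 0 1.0
short side shift px 0 0 0.85
```

Request:
{"method": "send_rows", "body": {"deltas": [-0.275, -0.341, 0, 0, 0, 0, -0.275, -0.341, 0, 0, 0, 0, -0.275, -0.341, 0, 0, 0, 0, -0.275, -0.341, 0, 0, 0, 0, -0.275, -0.341, 0, 0, 0, 0, -0.275, -0.341, 0, 0, 0, 0, -0.275, -0.341, 0, 0, 0, 0, 0, 0, 0, 0, 0, 0, 0, 0, 0, 0, 0, 0]}}

```text
time: 11.85
tool_pos: [0.6319, 0.1087, 0.3025]
orientation: [0.148, 0.989, 0.0, -0.0]
contact_force: [-0.8, 0.0, -1.7]
opening: 0.248
grasp_force: 59.0
```

```bash
python3 go.py 0.633 0.109 0.163;  python3 - <<'E'
from h import *;from cell import env,eyes
p=np.array(env.observe()["tool_pos"]);s=eyes.snapshot("side");tip=p-[0,0,.152]
cur=[circ(.5745,.2519,.105,.033),circ(.6337,.1096,.065,.029),circ(*tip,.014),circ(*(tip+[0,0,.07]),.014)]
crop(s,180,100,320,220,4,"f.png",cur)
E
```

```text
t 11.85 tcp [0.6319 0.1087 0.3025] yaw_y 73.03 z [-4.e-04  5.e-04 -1.e+00] op 0.248 gf 59.0 F [-0.8  0.  -1.7] j [0.06 0.47 0.21 1.31 0.   0.35]
shift/50mm (tool axes now) [-0.022  0.011  2.791] turn/180 [ 0.0001 -0.0002  0.    ]
```

View pics/f.png

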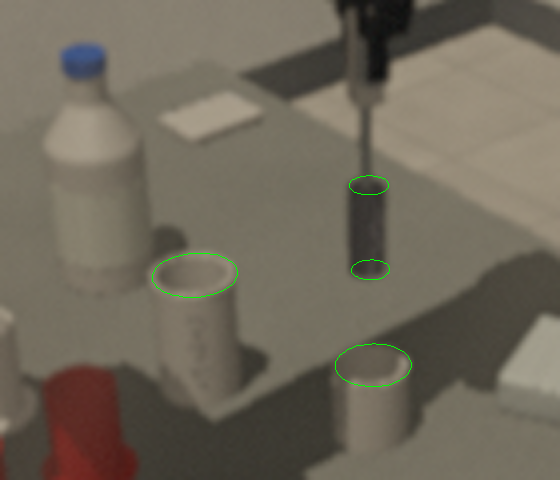

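Request:
{"method": "send_rows", "body": {"deltas": [-0.02, 0.01, 0.38, 0, 0, 0, 0, 0, 0.38, 0, 0, 0, 0, 0, 0.38, 0, 0, 0, 0, 0, 0.38, 0, 0, 0, 0, 0, 0.38, 0, 0, 0, 0, 0, 0.38, 0, 0, 0, 0, 0, 0.38, 0, 0, 0, 0, 0, 0.1, 0, 0, 0, 0, 0, 0.08, 0, 0, 0, 0, 0, 0.02, 0, 0, 0]}}

```text
time: 13.15
tool_pos: [0.6334, 0.1093, 0.162]
orientation: [0.147, 0.989, 0.0, 0.001]
contact_force: [-3.9, -0.9, 10.4]
opening: 0.255
grasp_force: 60.2
```

Request:
{"method": "send_rows", "body": {"deltas": [0, 0, 0.02, 0, 0, 0, 0, 0, 0, 0, 0, 0]}}

```text
time: 13.4
tool_pos: [0.6335, 0.1093, 0.162]
orientation: [0.147, 0.989, 0.0, 0.001]
contact_force: [-4.8, 0.3, 10.6]
opening: 0.245
grasp_force: 60.7
```

Request:
{"method": "send_rows", "body": {"deltas": [0, 0, -0.2, 0, 0, 0, 0, 0, -0.3, 0, 0, 0, 0, 0, -0.3, 0, 0, 0, 0, 0, -0.05, 0, 0, 0, 0, 0, 0, 0, 0, 0, 0, 0, 0, 0, 0, 0]}}

```text
time: 14.15
tool_pos: [0.6326, 0.1087, 0.2004]
orientation: [0.148, 0.989, -0.0, -0.001]
contact_force: [0.3, 0.1, -1.4]
opening: 0.253
grasp_force: 59.0
```

Request:
{"method": "send_rows", "body": {"deltas": [0, 0, 0.3, 0, 0, 0, 0, 0, 0.3, 0, 0, 0, 0, 0, 0.15, 0, 0, 0, 0, 0, 0.1, 0, 0, 0, 0, 0, 0, 0, 0, 0, 0, 0, 0, 0, 0, 0]}}

```text
time: 14.9
tool_pos: [0.6341, 0.1084, 0.1619]
orientation: [0.148, 0.989, -0.0, 0.002]
contact_force: [-4.5, -1.6, 16.7]
opening: 0.25
grasp_force: 61.2
```

Request:
{"method": "send_rows", "body": {"deltas": [0, 0, -0.36, 0, 0, 0, 0, 0, -0.36, 0, 0, 0, 0, 0, -0.36, 0, 0, 0, 0, 0, -0.36, 0, 0, 0, 0, 0, -0.36, 0, 0, 0, 0, 0, -0.36, 0, 0, 0, 0, 0, -0.36, 0, 0, 0, 0, 0, -0.36, 0, 0, 0, 0, 0, 0, 0, 0, 0]}}

```text
time: 16.02
tool_pos: [0.6338, 0.1088, 0.3035]
orientation: [0.148, 0.989, 0.0, 0.001]
contact_force: [-0.5, -0.0, -1.0]
opening: 0.254
grasp_force: 59.0
```

```bash
python3 go.py 0.429 0.334 0.305 73
```

```text
t 16.02 tcp [0.6338 0.1088 0.3035] yaw_y 73.03 z [ 2.4e-03  1.0e-04 -1.0e+00] op 0.254 gf 59.0 F [-0.5 -0.  -1. ] j [ 0.06  0.48  0.22  1.31 -0.    0.35]
shift/50mm (tool axes now) [ 5.233  3.111 -0.038] turn/180 [0.0003 0.0007 0.0001]
```

Request:
{"method": "send_rows", "body": {"deltas": [0.581, 0.346, 0, 0, 0, 0, 0.581, 0.346, 0, 0, 0, 0, 0.581, 0.346, 0, 0, 0, 0, 0.581, 0.346, 0, 0, 0, 0, 0.581, 0.346, 0, 0, 0, 0, 0.581, 0.346, 0, 0, 0, 0, 0.581, 0.346, 0, 0, 0, 0, 0.581, 0.346, 0, 0, 0, 0, 0.581, 0.346, 0, 0, 0, 0, 0, 0, 0, 0, 0, 0]}}

```text
time: 17.27
tool_pos: [0.4266, 0.3351, 0.3015]
orientation: [0.146, 0.989, -0.0, -0.001]
contact_force: [0.6, -0.6, -0.9]
opening: 0.245
grasp_force: 59.0
```

```bash
python3 go.py 0.4296 0.334 0.162 73;  python3 - <<'E'
from h import *;from cell import env,eyes
p=np.array(env.observe()["tool_pos"]);s=eyes.snapshot("side");tip=p-[0,0,.152]
cur=[circ(.5745,.2519,.105,.033),circ(.6337,.1096,.065,.029),circ(.4296,.334,.08,.027),circ(.4296,.334,.005,.036),circ(*tip,.014),circ(*(tip+[0,0,.07]),.014)]
crop(s,120,90,320,230,4,"g.png",cur)
E
```

```text
t 17.27 tcp [0.4266 0.3351 0.3015] yaw_y 73.22 z [-1.6e-03 -6.0e-04 -1.0e+00] op 0.245 gf 59.0 F [ 0.6 -0.6 -0.9] j [ 0.53  0.28 -0.08  1.21  0.    0.82]
shift/50mm (tool axes now) [-6.80e-02 -1.00e-03  2.79e+00] turn/180 [-0.0003 -0.0004  0.0012]
```

View pics/g.png

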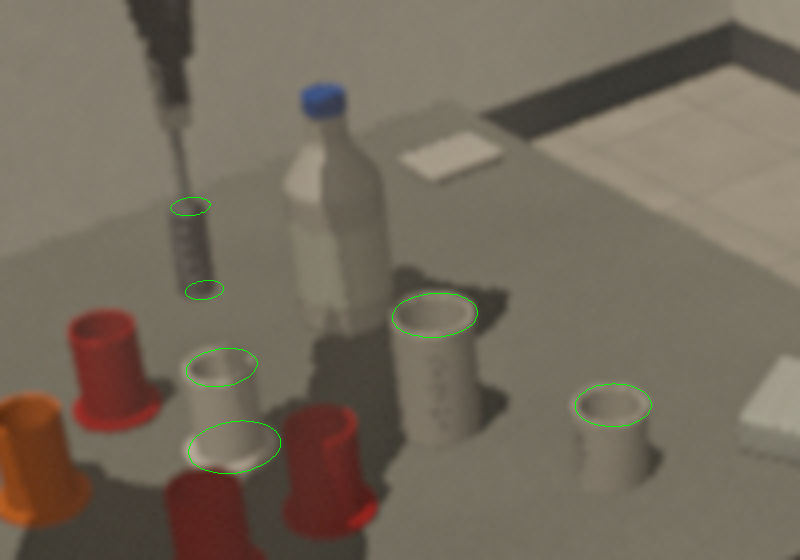

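Request:
{"method": "send_rows", "body": {"deltas": [-0.07, 0, 0.2, 0, 0, 0, 0, 0, 0.3, 0, 0, 0, 0, 0, 0.3, 0, 0, 0, 0, 0, 0.35, 0, 0, 0, 0, 0, 0.35, 0, 0, 0, 0, 0, 0.35, 0, 0, 0, 0, 0, 0.35, 0, 0, 0, 0, 0, 0.35, 0, 0, 0, 0, 0, 0.25, 0, 0, 0, 0, 0, 0, 0, 0, 0]}}

```text
time: 18.58
tool_pos: [0.431, 0.3323, 0.1613]
orientation: [0.148, 0.989, -0.001, -0.001]
contact_force: [0.4, -0.4, -1.0]
opening: 0.251
grasp_force: 58.9
```

```bash
python3 go.py 0.4296 0.334 0.158 73
```

```text
t 18.57 tcp [0.431  0.3323 0.1613] yaw_y 73.01 z [-0.0022 -0.0013 -1.    ] op 0.251 gf 58.9 F [ 0.4 -0.4 -1. ] j [ 0.52  0.37 -0.31  0.89 -0.    0.82]
shift/50mm (tool axes now) [0.037 0.024 0.065] turn/180 [-0.0006 -0.0006  0.    ]
```

Request:
{"method": "send_rows", "body": {"deltas": [0, 0, 0.04, 0, 0, 0, 0, 0, 0.02, 0, 0, 0, 0, 0, 0, 0, 0, 0]}}

```text
time: 18.95
tool_pos: [0.432, 0.3331, 0.16]
orientation: [0.148, 0.989, 0.0, 0.0]
contact_force: [0.3, -0.4, -0.7]
opening: 0.251
grasp_force: 58.9
```

Request:
{"method": "send_rows", "body": {"deltas": [0, 0, 0, 0, 0, 0, 0, 0, 0, 0, 0, 0, 0, 0, 0, 0, 0, 0, 0, 0, 0, 0, 0, 0, 0, 0, 0, 0, 0, 0, 0, 0, 0, 0, 0, 0], "gripper": 1}}

```text
time: 19.7
tool_pos: [0.4318, 0.333, 0.1596]
orientation: [0.148, 0.989, -0.0, -0.0]
contact_force: [0.4, 0.6, -0.1]
opening: 0.997
grasp_force: 0.0
```

Request:
{"method": "send_rows", "body": {"deltas": [0, 0, -0.2, 0, 0, 0, 0, 0, -0.35, 0, 0, 0, 0, 0, -0.35, 0, 0, 0, 0, 0, -0.35, 0, 0, 0, 0, 0, -0.35, 0, 0, 0, 0, 0, -0.35, 0, 0, 0, 0, 0, -0.35, 0, 0, 0, 0, 0, 0, 0, 0, 0]}}

```text
time: 20.7
tool_pos: [0.4327, 0.3335, 0.2765]
orientation: [0.148, 0.989, 0.001, 0.001]
contact_force: [-0.4, 0.3, -0.0]
opening: 1.0
grasp_force: 0.0
```

```bash
python3 go.py 0.5745 0.2515 0.25;  python3 - <<'E'
from h import *;from cell import env,eyes
p=np.array(env.observe()["tool_pos"]);s=eyes.snapshot("side");t=eyes.snapshot("top")
cur=[circ(.5745,.2519,.105,.033),circ(.6337,.1096,.065,.029),circ(.4296,.334,.08,.027)]
crop(s,130,90,320,230,3,"g1.png",cur);crop(t,130,170,270,290,3,"g2.png",cur)
a,b=cv2.imread("pics/g1.png"),cv2.imread("pics/g2.png");im=np.zeros((420,990,3),np.uint8);im[:420,:570]=a;im[:360,570:]=b
cv2.imwrite("pics/gg.png",cv2.resize(im,(800,340)))
E
```

```text
t 20.7 tcp [0.4327 0.3335 0.2765] yaw_y 73.03 z [ 0.003   0.0018 -1.    ] op 1.0 gf 0.0 F [-0.4  0.3 -0. ] j [ 0.52  0.29 -0.13  1.15  0.    0.82]
shift/50mm (tool axes now) [-3.191 -0.742  0.536] turn/180 [ 0.0008  0.0008 -0.    ]
```

View pics/gg.png

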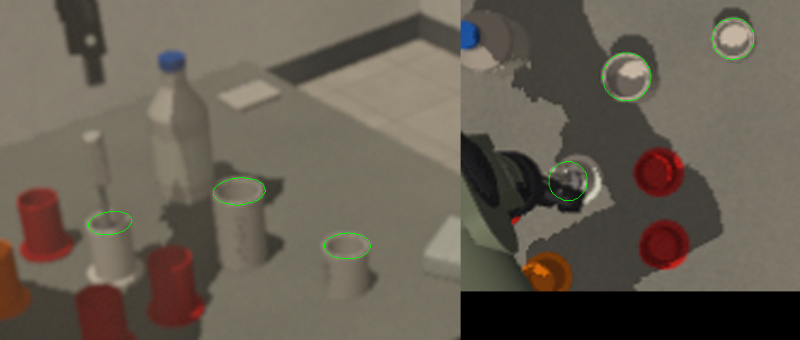

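Request:
{"method": "send_rows", "body": {"deltas": [0, 0, -0.1, 0, 0, 0.047, 0, 0, 0, 0, 0, 0.047, 0, 0, 0, 0, 0, 0.047, 0, 0, 0, 0, 0, 0.047, 0, 0, 0, 0, 0, 0.047, 0, 0, 0, 0, 0, 0.047, 0, 0, 0, 0, 0, 0.047, 0, 0, 0, 0, 0, 0.047, 0, 0, 0, 0, 0, 0.047, 0, 0, 0, 0, 0, 0]}}

```text
time: 22.05
tool_pos: [0.4314, 0.3327, 0.2787]
orientation: [0.725, 0.688, -0.001, -0.0]
contact_force: [0.2, 0.6, -0.1]
opening: 0.999
grasp_force: 0.0
```

```bash
python3 go.py 0.6335 0.109 0.25 -3
```

```text
t 22.05 tcp [0.4314 0.3327 0.2787] yaw_y -3.02 z [-1.4e-03 -8.0e-04 -1.0e+00] op 0.999 gf 0.0 F [ 0.2  0.6 -0.1] j [ 0.52  0.29 -0.12  1.16 -0.    2.15]
shift/50mm (tool axes now) [-4.255  4.274  0.573] turn/180 [-0.0004  0.0003 -0.0001]
```

Request:
{"method": "send_rows", "body": {"deltas": [-0.473, 0.475, 0, 0, 0, 0, -0.473, 0.475, 0, 0, 0, 0, -0.473, 0.475, 0, 0, 0, 0, -0.473, 0.475, 0, 0, 0, 0, -0.473, 0.475, 0.1, 0, 0, 0, -0.473, 0.475, 0.1, 0, 0, 0, -0.473, 0.475, 0.1, 0, 0, 0, -0.473, 0.475, 0.1, 0, 0, 0, -0.473, 0.475, 0.1, 0, 0, 0, 0, 0, 0, 0, 0, 0]}}

```text
time: 23.3
tool_pos: [0.6343, 0.1069, 0.253]
orientation: [0.726, 0.687, -0.001, -0.0]
contact_force: [0.3, -0.7, 0.3]
opening: 0.999
grasp_force: 0.0
```

```bash
cat > chk.py <<'E'
# where are the cups: brightness-free ring check by template against s0 shifts, side view
from h import *;from cell import eyes;import pickle
o=pickle.load(open("s0.pkl","rb"))
for vn in("top","side"):
  a=eyes.snapshot(vn);b=o[vn]
  for nm,P in(("tall",[.5745,.2519,.06]),("short",[.6337,.1096,.035])):
    u=proj(a,P)[0].round().astype(int);m=13
    tpl=b["frame"][u[1]-m:u[1]+m,u[0]-m:u[0]+m];reg=a["frame"][u[1]-m-25:u[1]+m+25,u[0]-m-25:u[0]+m+25]
    r=cv2.minMaxLoc(cv2.matchTemplate(reg,tpl,cv2.TM_CCOEFF_NORMED));print(nm,vn,"shift px",r[3][0]-25,r[3][1]-25,round(r[1],2))
E
python3 chk.py; python3 go.py 0.6335 0.109 0.025 -3
```

```text
tall top shift px 0 0 0.62
short top shift px -18 -25 0.41
tall side shift px 0 0 0.91
short side shift px 5 -16 0.59
t 23.4 tcp [0.6332 0.1088 0.2539] yaw_y -3.06 z [-1.6e-03  3.0e-04 -1.0e+00] op 0.998 gf 0.0 F [-0.4  0.9 -0.5] j [0.06 0.49 0.12 1.2  0.   1.68]
shift/50mm (tool axes now) [2.000e-03 1.400e-02 4.578e+00] turn/180 [-0.0005 -0.0001 -0.0003]
```

Run:
```python
from h import *;from cell import env,eyes
s=eyes.snapshot("side")
crop(s,180,80,340,240,3,"k.png",[circ(.5745,.2519,.105,.033),circ(.6337,.1096,.065,.029)])
```

```text
(no output)
```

View pics/k.png

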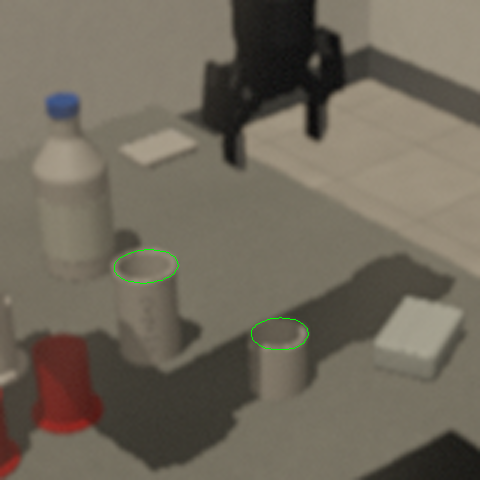

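Request:
{"method": "send_rows", "body": {"deltas": [0, 0.01, 0.5, 0, 0, 0, 0, 0, 0.5, 0, 0, 0, 0, 0, 0.5, 0, 0, 0, 0, 0, 0.5, 0, 0, 0, 0, 0, 0.5, 0, 0, 0, 0, 0, 0.5, 0, 0, 0, 0, 0, 0.4, 0, 0, 0, 0, 0, 0.3, 0, 0, 0, 0, 0, 0.1, 0, 0, 0, 0, 0, 0, 0, 0, 0]}}

```text
time: 24.7
tool_pos: [0.6342, 0.1091, 0.0649]
orientation: [0.726, 0.688, 0.0, 0.0]
contact_force: [-0.3, -0.2, 0.2]
opening: 1.0
grasp_force: 0.0
```

```bash
python3 go.py 0.6335 0.109 0.025 -3
```

```text
t 24.7 tcp [0.6342 0.1091 0.0649] yaw_y -3.08 z [ 2.e-04  0.e+00 -1.e+00] op 1.0 gf 0.0 F [-0.3 -0.2  0.2] j [ 0.06  0.64 -0.14  0.79 -0.    1.68]
shift/50mm (tool axes now) [-0.003 -0.013  0.797] turn/180 [ 0.0001 -0.     -0.0004]
```

Request:
{"method": "send_rows", "body": {"deltas": [0, -0.01, 0.2, 0, 0, 0, 0, 0, 0.2, 0, 0, 0, 0, 0, 0.2, 0, 0, 0, 0, 0, 0.2, 0, 0, 0, 0, 0, 0, 0, 0, 0]}}

```text
time: 25.32
tool_pos: [0.6327, 0.1088, 0.0233]
orientation: [0.726, 0.688, -0.001, -0.001]
contact_force: [-0.2, -0.6, 0.1]
opening: 0.999
grasp_force: 0.0
```

Request:
{"method": "send_rows", "body": {"deltas": [0, 0, 0, 0, 0, 0, 0, 0, 0, 0, 0, 0, 0, 0, 0, 0, 0, 0, 0, 0, 0, 0, 0, 0, 0, 0, 0, 0, 0, 0, 0, 0, 0, 0, 0, 0], "gripper": -1}}

```text
time: 26.08
tool_pos: [0.6343, 0.1089, 0.0253]
orientation: [0.726, 0.688, 0.001, 0.0]
contact_force: [0.0, 0.9, 5.9]
opening: 0.655
grasp_force: 64.3
```

Request:
{"method": "send_rows", "body": {"deltas": [0, 0, -0.3, 0, 0, 0, 0, 0, -0.4, 0, 0, 0, 0, 0, -0.45, 0, 0, 0, 0, 0, -0.45, 0, 0, 0, 0, 0, -0.4, 0, 0, 0, 0, 0, 0, 0, 0, 0]}}

```text
time: 26.82
tool_pos: [0.6348, 0.1089, 0.1266]
orientation: [0.726, 0.688, 0.001, 0.001]
contact_force: [0.7, 0.0, -1.4]
opening: 0.656
grasp_force: 64.0
```

```bash
python3 go.py 0.612 -0.28 0.125 -3
```

```text
t 26.82 tcp [0.6348 0.1089 0.1266] yaw_y -3.11 z [ 3.2e-03  1.0e-04 -1.0e+00] op 0.656 gf 64.0 F [ 0.7  0.  -1.4] j [ 0.06  0.58 -0.08  0.92 -0.    1.68]
shift/50mm (tool axes now) [-7.791 -0.033  0.029] turn/180 [ 0.001  -0.0001 -0.0006]
```

Request:
{"method": "send_rows", "body": {"deltas": [-0.5, 0, 0, 0, 0, 0, -0.5, 0, 0, 0, 0, 0, -0.5, 0, 0, 0, 0, 0, -0.5, 0, 0, 0, 0, 0, -0.5, 0, 0, 0, 0, 0, -0.5, 0, 0, 0, 0, 0, -0.5, 0, 0, 0, 0, 0, -0.5, 0, 0, 0, 0, 0, -0.5, 0, 0, 0, 0, 0, -0.5, 0, 0, 0, 0, 0]}}

```text
time: 28.08
tool_pos: [0.6191, -0.1413, 0.1233]
orientation: [0.726, 0.688, -0.001, -0.001]
contact_force: [-0.7, -0.2, -1.9]
opening: 0.657
grasp_force: 63.9
```

Request:
{"method": "send_rows", "body": {"deltas": [-0.5, 0, 0, 0, 0, 0, -0.5, 0, 0, 0, 0, 0, -0.5, 0, 0, 0, 0, 0, -0.5, 0, 0, 0, 0, 0, -0.4, 0, 0, 0, 0, 0, -0.4, 0, 0, 0, 0, 0, 0, 0, 0, 0, 0, 0, 0, 0, 0, 0, 0, 0]}}

```text
time: 29.08
tool_pos: [0.6124, -0.2801, 0.1245]
orientation: [0.726, 0.688, 0.0, -0.0]
contact_force: [-0.0, -0.3, -2.4]
opening: 0.651
grasp_force: 63.9
```

```bash
python3 go.py 0.612 -0.28 0.0315 -3
```

```text
t 29.07 tcp [ 0.6124 -0.2801  0.1245] yaw_y -3.1 z [-3.e-04  7.e-04 -1.e+00] op 0.651 gf 63.9 F [-0.  -0.3 -2.4] j [-0.54  0.63  0.02  0.96  0.    1.09]
shift/50mm (tool axes now) [ 1.00e-03 -7.00e-03  1.86e+00] turn/180 [-0.0001 -0.0002 -0.0005]
```

Request:
{"method": "send_rows", "body": {"deltas": [0, 0, 0.3, 0, 0, 0, 0, 0, 0.35, 0, 0, 0, 0, 0, 0.35, 0, 0, 0, 0, 0, 0.35, 0, 0, 0, 0, 0, 0.3, 0, 0, 0, 0, 0, 0.1, 0, 0, 0, 0, 0, 0.06, 0, 0, 0, 0, 0, 0.03, 0, 0, 0, 0, 0, 0, 0, 0, 0]}}

```text
time: 30.2
tool_pos: [0.6128, -0.2808, 0.0332]
orientation: [0.726, 0.688, 0.0, 0.0]
contact_force: [-0.9, -0.0, -1.6]
opening: 0.658
grasp_force: 63.9
```

Request:
{"method": "send_rows", "body": {"deltas": [0, 0, 0.03, 0, 0, 0, 0, 0, 0.02, 0, 0, 0, 0, 0, 0, 0, 0, 0]}}

```text
time: 30.58
tool_pos: [0.6128, -0.2808, 0.0314]
orientation: [0.726, 0.688, 0.0, 0.001]
contact_force: [-2.0, 0.6, 4.6]
opening: 0.66
grasp_force: 64.7
```

Request:
{"method": "send_rows", "body": {"deltas": [0, 0, 0, 0, 0, 0, 0, 0, 0, 0, 0, 0, 0, 0, 0, 0, 0, 0, 0, 0, 0, 0, 0, 0, 0, 0, 0, 0, 0, 0], "gripper": 1}}

```text
time: 31.2
tool_pos: [0.6124, -0.2806, 0.03]
orientation: [0.726, 0.688, -0.0, -0.0]
contact_force: [0.8, 0.7, -0.4]
opening: 1.0
grasp_force: 0.0
```

Request:
{"method": "send_rows", "body": {"deltas": [0, 0, -0.3, 0, 0, 0, 0, 0, -0.4, 0, 0, 0, 0, 0, -0.5, 0, 0, 0, 0, 0, -0.5, 0, 0, 0, 0, 0, -0.5, 0, 0, 0, 0, 0, -0.5, 0, 0, 0, 0, 0, -0.5, 0, 0, 0, 0, 0, -0.5, 0, 0, 0, 0, 0, 0, 0, 0, 0]}}

```text
time: 32.33
tool_pos: [0.6139, -0.2814, 0.2186]
orientation: [0.726, 0.688, 0.001, 0.003]
contact_force: [-0.6, -0.1, -0.7]
opening: 1.002
grasp_force: 0.0
```

```bash
python3 chk.py
python3 - <<'E'
from h import *;from cell import env,eyes
s=eyes.snapshot("side");t=eyes.snapshot("top")
sh=(.6128,-.2808);cur=[circ(.5745,.2519,.105,.033),circ(*sh,.071,.029),circ(*sh,.006,.029)]
a=lambda *z:crop(*z);crop(s,130,90,430,320,2,"m1.png",cur);crop(t,130,150,400,290,2,"m2.png",cur)
E
python3 go.py 0.5745 0.2515 0.22 -3
```

```text
tall top shift px 0 0 1.0
short top shift px -16 25 0.18
tall side shift px 0 0 1.0
short side shift px -25 12 0.48
t 32.52 tcp [ 0.6118 -0.2802  0.2139] yaw_y -3.12 z [-0.0018  0.001  -1.    ] op 1.002 gf 0.0 F [ 0.3  0.6 -0.8] j [-0.54  0.57  0.15  1.15 -0.    1.09]
shift/50mm (tool axes now) [10.578 -1.323 -0.11 ] turn/180 [-0.0006 -0.0003 -0.0006]
```

Request:
{"method": "send_rows", "body": {"deltas": [0.53, -0.066, 0, 0, 0, 0, 0.53, -0.066, 0, 0, 0, 0, 0.53, -0.066, 0, 0, 0, 0, 0.53, -0.066, 0, 0, 0, 0, 0.53, -0.066, 0, 0, 0, 0, 0.53, -0.066, 0, 0, 0, 0, 0.53, -0.066, 0, 0, 0, 0, 0.53, -0.066, 0, 0, 0, 0, 0.53, -0.066, 0, 0, 0, 0, 0.53, -0.066, 0, 0, 0, 0]}}

```text
time: 33.78
tool_pos: [0.5935, -0.0124, 0.215]
orientation: [0.726, 0.688, -0.0, -0.0]
contact_force: [-0.5, 0.1, 0.1]
opening: 1.0
grasp_force: 0.0
```

Request:
{"method": "send_rows", "body": {"deltas": [0.53, -0.066, 0, 0, 0, 0, 0.53, -0.066, 0, 0, 0, 0, 0.53, -0.066, 0, 0, 0, 0, 0.53, -0.066, 0, 0, 0, 0, 0.53, -0.066, 0, 0, 0, 0, 0.53, -0.066, 0, 0, 0, 0, 0.53, -0.066, 0, 0, 0, 0, 0.53, -0.066, 0, 0, 0, 0, 0.53, -0.066, 0, 0, 0, 0, 0.53, -0.066, 0, 0, 0, 0]}}

```text
time: 35.02
tool_pos: [0.5746, 0.2538, 0.2149]
orientation: [0.726, 0.688, -0.0, -0.0]
contact_force: [0.2, -0.1, 1.0]
opening: 0.999
grasp_force: 0.0
```

Request:
{"method": "send_rows", "body": {"deltas": [0, 0, 0, 0, 0, 0, 0, 0, 0, 0, 0, 0]}}

```text
time: 35.28
tool_pos: [0.5749, 0.2522, 0.2149]
orientation: [0.726, 0.688, -0.0, 0.0]
contact_force: [0.9, 0.2, -1.0]
opening: 1.003
grasp_force: 0.0
```

```bash
python3 chk.py; python3 go.py 0.5745 0.2515 0.06 -3
```

```text
tall top shift px -24 4 0.43
short top shift px 25 12 0.23
tall side shift px 6 5 0.7
short side shift px -25 -25 0.44
t 35.38 tcp [0.5753 0.2515 0.2151] yaw_y -3.16 z [-2.e-04 -4.e-04 -1.e+00] op 0.999 gf 0.0 F [-0.   0.6 -0.4] j [ 0.29  0.48  0.    1.09 -0.    1.92]
shift/50mm (tool axes now) [-1.000e-03 -1.500e-02  3.102e+00] turn/180 [-0.      0.0001 -0.0009]
```

Run:
```python
from h import *;from cell import eyes;import pickle
o=pickle.load(open("s0.pkl","rb"));a=eyes.snapshot("side");b=o["side"]
g=lambda f:cv2.GaussianBlur(cv2.Sobel(np.log1p(cv2.cvtColor(f,cv2.COLOR_RGB2GRAY).astype(np.float32)),cv2.CV_32F,1,0),(0,0),1)
A,B=g(a["frame"]),g(b["frame"]);u=proj(a,[.5745,.2519,.05])[0].round().astype(int);m=16
r=cv2.matchTemplate(A[u[1]-m-20:u[1]+m+20,u[0]-m-20:u[0]+m+20],B[u[1]-m:u[1]+m,u[0]-m:u[0]+m],cv2.TM_CCOEFF_NORMED)
q=cv2.minMaxLoc(r);print(q[3],q[1],r[20,20])
crop(a,180,80,340,240,3,"n.png",[circ(.5745,.2519,.105,.033),circ(.5745,.2519,0,.033)])
```

```text
(24, 26) 0.4141579866409302 0.17124303
```

View pics/n.png

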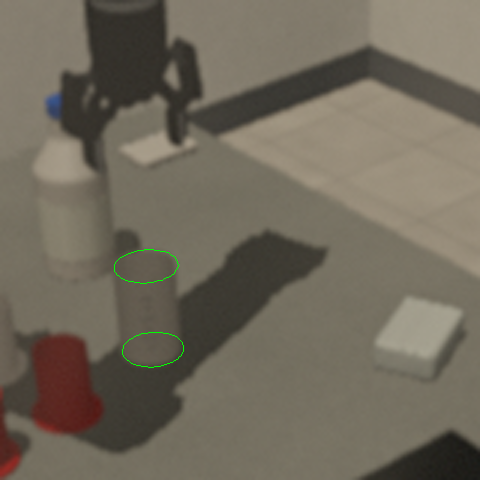

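The cup is still at (147,266) with its outline matching the ring; only the hand's shadow changed. Descend.

Request:
{"method": "send_rows", "body": {"deltas": [0, -0.015, 0.4, 0, 0, 0, 0, 0, 0.45, 0, 0, 0, 0, 0, 0.45, 0, 0, 0, 0, 0, 0.4, 0, 0, 0, 0, 0, 0.2, 0, 0, 0, 0, 0, 0, 0, 0, 0]}}

```text
time: 36.17
tool_pos: [0.5743, 0.2517, 0.1197]
orientation: [0.726, 0.687, -0.001, -0.0]
contact_force: [-0.1, 0.6, 0.3]
opening: 1.002
grasp_force: 0.0
```

Request:
{"method": "send_rows", "body": {"deltas": [0, 0, 0.25, 0, 0, 0, 0, 0, 0.25, 0, 0, 0, 0, 0, 0.25, 0, 0, 0, 0, 0, 0.25, 0, 0, 0, 0, 0, 0.2, 0, 0, 0, 0, 0, 0, 0, 0, 0]}}

```text
time: 36.92
tool_pos: [0.5738, 0.2521, 0.059]
orientation: [0.726, 0.688, -0.001, -0.0]
contact_force: [0.0, -1.4, 0.6]
opening: 1.001
grasp_force: 0.0
```

Request:
{"method": "send_rows", "body": {"deltas": [0, 0, 0, 0, 0, 0, 0, 0, 0, 0, 0, 0, 0, 0, 0, 0, 0, 0, 0, 0, 0, 0, 0, 0, 0, 0, 0, 0, 0, 0, 0, 0, 0, 0, 0, 0], "gripper": -1}}

```text
time: 37.67
tool_pos: [0.5749, 0.2525, 0.061]
orientation: [0.726, 0.688, 0.001, 0.0]
contact_force: [-2.3, -0.4, 5.6]
opening: 0.769
grasp_force: 67.0
```

```bash
python3 go.py 0.617 -0.19 0.155 -3
```

```text
t 37.67 tcp [0.5749 0.2525 0.061 ] yaw_y -3.11 z [ 1.e-03  5.e-04 -1.e+00] op 0.769 gf 67.0 F [-2.3 -0.4  5.6] j [ 0.3   0.62 -0.19  0.76  0.    1.92]
shift/50mm (tool axes now) [-8.791  1.322 -1.884] turn/180 [ 0.0003 -0.0002 -0.0006]
```

Request:
{"method": "send_rows", "body": {"deltas": [0, 0, -0.3, 0, 0, 0, 0, 0, -0.4, 0, 0, 0, 0, 0, -0.45, 0, 0, 0, 0, 0, -0.45, 0, 0, 0, 0, 0, -0.4, 0, 0, 0, 0, 0, 0, 0, 0, 0]}}

```text
time: 38.42
tool_pos: [0.576, 0.2526, 0.1622]
orientation: [0.726, 0.688, 0.002, 0.001]
contact_force: [0.5, 0.5, -1.9]
opening: 0.771
grasp_force: 67.1
```

Request:
{"method": "send_rows", "body": {"deltas": [-0.49, 0.073, 0, 0, 0, 0, -0.49, 0.073, 0, 0, 0, 0, -0.49, 0.073, 0, 0, 0, 0, -0.49, 0.073, 0, 0, 0, 0, -0.49, 0.073, 0, 0, 0, 0, -0.49, 0.073, 0, 0, 0, 0, -0.49, 0.073, 0, 0, 0, 0, -0.49, 0.073, 0, 0, 0, 0, -0.49, 0.073, 0, 0, 0, 0]}}

```text
time: 39.55
tool_pos: [0.5948, 0.0295, 0.159]
orientation: [0.726, 0.688, -0.001, -0.001]
contact_force: [-0.3, -0.5, -1.5]
opening: 0.771
grasp_force: 67.1
```

Request:
{"method": "send_rows", "body": {"deltas": [-0.49, 0.073, 0, 0, 0, 0, -0.49, 0.073, 0, 0, 0, 0, -0.49, 0.073, 0, 0, 0, 0, -0.49, 0.073, 0, 0, 0, 0, -0.49, 0.073, 0, 0, 0, 0, -0.49, 0.073, 0, 0, 0, 0, -0.49, 0.073, 0, 0, 0, 0, -0.46, 0.073, 0, 0, 0, 0, 0, 0, 0, 0, 0, 0, 0, 0, 0, 0, 0, 0]}}

```text
time: 40.8
tool_pos: [0.6138, -0.1654, 0.1599]
orientation: [0.726, 0.688, 0.0, -0.0]
contact_force: [0.2, 0.8, -1.1]
opening: 0.769
grasp_force: 67.0
```

```bash
python3 go.py 0.617 -0.19 0.069 -3
```

```text
t 40.8 tcp [ 0.6138 -0.1654  0.1599] yaw_y -3.12 z [-5.e-04  7.e-04 -1.e+00] op 0.769 gf 67.0 F [ 0.2  0.8 -1.1] j [-0.38  0.53 -0.05  0.98  0.    1.25]
shift/50mm (tool axes now) [-0.49   0.091  1.818] turn/180 [-0.0002 -0.0002 -0.0007]
```

Request:
{"method": "send_rows", "body": {"deltas": [-0.25, 0.045, 0, 0, 0, 0, -0.24, 0.045, 0, 0, 0, 0, 0, 0, 0.35, 0, 0, 0, 0, 0, 0.4, 0, 0, 0, 0, 0, 0.4, 0, 0, 0, 0, 0, 0.35, 0, 0, 0, 0, 0, 0.2, 0, 0, 0, 0, 0, 0.1, 0, 0, 0, 0, 0, 0, 0, 0, 0, 0, 0, 0, 0, 0, 0]}}

```text
time: 42.05
tool_pos: [0.6178, -0.1904, 0.0709]
orientation: [0.726, 0.688, 0.0, 0.001]
contact_force: [-0.1, 0.6, -1.9]
opening: 0.763
grasp_force: 67.0
```

Request:
{"method": "send_rows", "body": {"deltas": [0, 0, 0.03, 0, 0, 0, 0, 0, 0, 0, 0, 0]}}

```text
time: 42.3
tool_pos: [0.6173, -0.1902, 0.0689]
orientation: [0.726, 0.688, 0.0, 0.0]
contact_force: [-0.1, 0.3, -1.2]
opening: 0.768
grasp_force: 67.0
```

Request:
{"method": "send_rows", "body": {"deltas": [0, 0, 0.03, 0, 0, 0, 0, 0, 0.01, 0, 0, 0, 0, 0, 0, 0, 0, 0]}}

```text
time: 42.68
tool_pos: [0.6173, -0.1903, 0.067]
orientation: [0.726, 0.688, 0.0, 0.0]
contact_force: [-1.1, 0.9, 1.7]
opening: 0.771
grasp_force: 67.3
```

Request:
{"method": "send_rows", "body": {"deltas": [0, 0, 0, 0, 0, 0, 0, 0, 0, 0, 0, 0, 0, 0, 0, 0, 0, 0, 0, 0, 0, 0, 0, 0, 0, 0, 0, 0, 0, 0], "gripper": 1}}

```text
time: 43.3
tool_pos: [0.6172, -0.1902, 0.0666]
orientation: [0.726, 0.688, -0.0, -0.0]
contact_force: [0.4, 0.3, -0.4]
opening: 0.999
grasp_force: 0.0
```

Request:
{"method": "send_rows", "body": {"deltas": [0, 0, -0.3, 0, 0, 0, 0, 0, -0.4, 0, 0, 0, 0, 0, -0.5, 0, 0, 0, 0, 0, -0.5, 0, 0, 0, 0, 0, -0.5, 0, 0, 0, 0, 0, -0.5, 0, 0, 0, 0, 0, -0.5, 0, 0, 0, 0, 0, 0, 0, 0, 0]}}

```text
time: 44.3
tool_pos: [0.6187, -0.1908, 0.23]
orientation: [0.726, 0.688, 0.001, 0.003]
contact_force: [0.3, 0.1, -0.9]
opening: 1.0
grasp_force: 0.0
```

```bash
python3 - <<'E'
from h import *;import pickle
t,s=(pickle.load(open("s0.pkl","rb"))[k] for k in("top","side"))
c=lambda u,v:((u+.5)/5+285-.5,(v+.5)/5+160-.5)
print("box",[ray(t,c(*p),.05).round(4) for p in((196,360),(328,410),(268,556),(136,498))])
print("pivot",ray(t,c(218,481),.062),"peg top",ray(t,c(212,357),.101),ray(t,c(209,366),.062))
print("tally peg s0 side?",proj(s,[[.505,-.167,.101],[.4014,-.189,.06]])*1.4)
E
python3 go.py
```

```text
box [array([ 0.4827, -0.1723,  0.05  ]), array([ 0.4505, -0.263 ,  0.05  ]), array([ 0.3504, -0.2238,  0.05  ]), array([ 0.3879, -0.1332,  0.05  ])]
pivot [ 0.40115139 -0.18772611  0.062     ] peg top [ 0.48474344 -0.17875418  0.101     ] [ 0.47878974 -0.1802054   0.062     ]
tally peg s0 side? [[428.95300447 342.16810908]
 [393.87417805 393.25607741]]
t 44.3 tcp [ 0.6187 -0.1908  0.23  ] yaw_y -3.11 z [ 0.0052 -0.0022 -1.    ] op 1.0 gf 0.0 F [ 0.3  0.1 -0.9] j [-0.41  0.51  0.08  1.14  0.    1.21]
```

Request:
{"method": "send_rows", "body": {"deltas": [0, 0, 0, 0, 0, 0.053, 0, 0, 0, 0, 0, 0.052, 0, 0, 0, 0, 0, 0, 0, 0, 0, 0, 0, 0, 0, 0, 0, 0, 0, 0, 0, 0, 0, 0, 0, 0], "gripper": -1}}

```text
time: 45.05
tool_pos: [0.6172, -0.1902, 0.2266]
orientation: [0.829, 0.559, -0.0, -0.0]
contact_force: [0.1, -0.4, -0.0]
opening: 0.003
grasp_force: 0.0
```

```bash
python3 go.py .5051 -.142 .15 -22
```

```text
t 45.05 tcp [ 0.6172 -0.1902  0.2266] yaw_y -21.97 z [-1.e-04 -0.e+00 -1.e+00] op 0.003 gf 0.0 F [ 0.1 -0.4 -0. ] j [-0.41  0.51  0.08  1.14 -0.    1.54]
shift/50mm (tool axes now) [ 0.055 -2.439  1.531] turn/180 [-0.      0.      0.0001]
```

Move over, then lower to z 0.075.

Request:
{"method": "send_rows", "body": {"deltas": [0.01, -0.4, 0, 0, 0, 0, 0.01, -0.4, 0, 0, 0, 0, 0.01, -0.4, 0, 0, 0, 0, 0.01, -0.4, 0, 0, 0, 0, 0.01, -0.42, 0.3, 0, 0, 0, 0.005, -0.42, 0.4, 0, 0, 0, 0, 0, 0.4, 0, 0, 0, 0, 0, 0.4, 0, 0, 0, 0, 0, 0, 0, 0, 0]}}

```text
time: 46.18
tool_pos: [0.504, -0.1414, 0.1505]
orientation: [0.829, 0.559, -0.001, -0.001]
contact_force: [-0.0, 0.3, 0.1]
opening: -0.001
grasp_force: 0.0
```

```bash
python3 go.py .5051 -.142 .075 -22
```

```text
t 46.17 tcp [ 0.504  -0.1414  0.1505] yaw_y -21.99 z [-0.0026  0.0012 -1.    ] op -0.001 gf 0.0 F [-0.   0.3  0.1] j [-0.41  0.35 -0.38  0.84  0.    1.54]
shift/50mm (tool axes now) [-0.003  0.029  1.511] turn/180 [-0.0009 -0.      0.    ]
```

Request:
{"method": "send_rows", "body": {"deltas": [0, 0.025, 0.3, 0, 0, 0, 0, 0, 0.4, 0, 0, 0, 0, 0, 0.4, 0, 0, 0, 0, 0, 0.3, 0, 0, 0, 0, 0, 0.1, 0, 0, 0, 0, 0, 0, 0, 0, 0]}}

```text
time: 46.92
tool_pos: [0.5064, -0.1424, 0.0766]
orientation: [0.829, 0.559, -0.0, -0.0]
contact_force: [-0.0, 0.4, -0.4]
opening: 0.005
grasp_force: 0.0
```

Request:
{"method": "send_rows", "body": {"deltas": [-0.25, 0, 0, 0, 0, 0, -0.25, 0, 0, 0, 0, 0, -0.25, 0, 0, 0, 0, 0, -0.25, 0, 0, 0, 0, 0, 0, 0, 0, 0, 0, 0]}}

```text
time: 47.55
tool_pos: [0.4874, -0.1899, 0.077]
orientation: [0.83, 0.558, 0.0, 0.0]
contact_force: [1.5, 1.0, 0.9]
opening: 0.001
grasp_force: 0.7
```

```bash
python3 go.py .4652 -.2408 .075 -22
```

```text
t 47.55 tcp [ 0.4874 -0.1899  0.077 ] yaw_y -22.12 z [ 8.e-04 -1.e-04 -1.e+00] op 0.001 gf 0.7 F [1.5 1.  0.9] j [-0.51  0.44 -0.47  0.66  0.    1.44]
shift/50mm (tool axes now) [-1.111 -0.028  0.04 ] turn/180 [ 0.0002 -0.0001 -0.0007]
```

Request:
{"method": "send_rows", "body": {"deltas": [-0.2, 0, 0, 0, 0, 0, -0.2, 0, 0, 0, 0, 0, -0.2, 0, 0, 0, 0, 0, -0.2, 0, 0, 0, 0, 0, -0.2, 0, 0, 0, 0, 0, 0, 0, 0, 0, 0, 0]}}

```text
time: 48.3
tool_pos: [0.4676, -0.2351, 0.0761]
orientation: [0.829, 0.559, -0.0, -0.001]
contact_force: [-0.5, 4.4, -0.5]
opening: -0.001
grasp_force: 1.5
```

Request:
{"method": "send_rows", "body": {"deltas": [-0.06, 0, 0, 0, 0, 0, -0.06, 0, 0, 0, 0, 0, 0, 0, 0, 0, 0, 0]}}

```text
time: 48.68
tool_pos: [0.4661, -0.2401, 0.0763]
orientation: [0.829, 0.559, -0.0, -0.001]
contact_force: [-2.9, 5.2, 0.2]
opening: -0.001
grasp_force: 1.9
```

Request:
{"method": "send_rows", "body": {"deltas": [-0.05, 0, 0, 0, 0, 0, 0, 0, 0, 0, 0, 0]}}

```text
time: 48.92
tool_pos: [0.4655, -0.2421, 0.0764]
orientation: [0.829, 0.559, 0.0, -0.001]
contact_force: [-1.4, 5.9, -0.7]
opening: 0.001
grasp_force: 2.2
```

Request:
{"method": "send_rows", "body": {"deltas": [-0.05, 0, 0, 0, 0, 0, 0, 0, 0, 0, 0, 0]}}

```text
time: 49.18
tool_pos: [0.465, -0.2426, 0.0764]
orientation: [0.829, 0.56, 0.002, -0.002]
contact_force: [1.2, 9.4, 1.8]
opening: 0.003
grasp_force: 4.9
```

Request:
{"method": "send_rows", "body": {"deltas": [-0.05, 0, 0, 0, 0, 0, 0, 0, 0, 0, 0, 0, 0, 0, 0, 0, 0, 0]}}

```text
time: 49.55
tool_pos: [0.4646, -0.2431, 0.0763]
orientation: [0.828, 0.56, 0.004, -0.003]
contact_force: [2.7, 14.8, 3.3]
opening: -0.001
grasp_force: 7.5
```

At the stop. Retract along the path, then lift and wait.

Request:
{"method": "send_rows", "body": {"deltas": [0.4, 0, 0, 0, 0, 0, 0.6, 0, 0, 0, 0, 0, 0.6, 0, 0, 0, 0, 0, 0.6, 0, 0, 0, 0, 0, 0.3, 0, 0, 0, 0, 0, 0, 0, 0, 0, 0, 0, 0, 0, -0.4, 0, 0, 0, 0, 0, -0.5, 0, 0, 0, 0, 0, -0.5, 0, 0, 0]}}

```text
time: 50.68
tool_pos: [0.5103, -0.1332, 0.1474]
orientation: [0.83, 0.558, -0.0, 0.001]
contact_force: [-0.3, -0.1, -0.5]
opening: 0.002
grasp_force: 0.0
```

Request:
{"method": "send_rows", "body": {"deltas": [0.5, 0, -0.5, 0, 0, 0, 0.5, 0, -0.5, 0, 0, 0, 0.5, 0, -0.5, 0, 0, 0, 0.5, 0, -0.4, 0, 0, 0, 0.4, 0, 0, 0, 0, 0, 0, 0, 0, 0, 0, 0, 0, 0, 0, 0, 0, 0]}}

```text
time: 51.55
tool_pos: [0.5548, -0.0211, 0.2404]
orientation: [0.829, 0.559, -0.001, -0.0]
contact_force: [0.1, -0.3, -0.4]
opening: -0.001
grasp_force: 0.0
```

```bash
python3 go.py
python3 - <<'E'
from h import *;from cell import eyes;import pickle
o=pickle.load(open("s0.pkl","rb"));s=eyes.snapshot("side");t=eyes.snapshot("top")
cur=[circ(.6172,-.1903,.111,.033),circ(.6128,-.2808,.071,.029),circ(.4847,-.179,.101,.006)]
crop(s,130,110,430,330,2.,"z1.png",cur);crop(t,130,160,400,285,2,"z2.png",cur)
a,b=cv2.imread("pics/z1.png"),cv2.imread("pics/z2.png")
im=np.zeros((600,800,3),np.uint8);a=cv2.resize(a,(480,352));im[:352,:480]=a;im[352:352+248,:540]=cv2.resize(b[:,:],(540,250))[:248]
crop(s,255,235,315,325,5,"z3.png");im[:450,500:]=cv2.imread("pics/z3.png")[:,:300]
cv2.imwrite("pics/z.png",im)
E
```

```text
t 51.55 tcp [ 0.5548 -0.0211  0.2404] yaw_y -22.05 z [-2.1e-03 -4.0e-04 -1.0e+00] op -0.001 gf 0.0 F [ 0.1 -0.3 -0.4] j [-0.17  0.33 -0.16  1.08 -0.    1.79]
```

View pics/z.png

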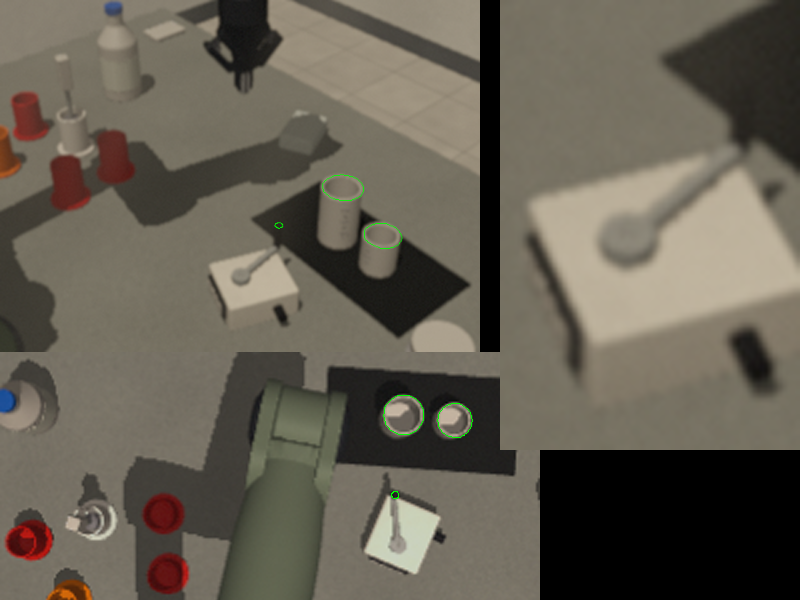

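The picture shows both cups standing on the mat (side view 342,187 and 381,236) and the brush upright in its white pot (70,130). The lever is back at rest (240,275 to 278,245), and the bystanders have not moved.

```bash
python3 -c "
from cell import env
print(env.sign_off())"
```

```text
the job is handed in; nothing more can be done
None
```

The job is done and handed in at about 52 s: the tall and short cups (no middle cup was there) were scrubbed in order and now stand side by side on the mat, the brush is upright in its pot, and the tally lever was pushed to its stop and sprang back.

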